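# Switch off the idle cup warmer

### The arm

A 6-joint arm with a two-finger parallel gripper is mounted at the origin on a cart in front of the work surface, level with it; the furniture and walls round the work are solid. World frame = base frame: x ahead of the robot, y to its left, z up, the work surface at z = 0. Lengths are in m, angles in rad, forces in N, time in s.
With the tool pointing down it reaches from about 0.375 to 0.975 m from the base axis. Payload 3.8 kg.
Tool frame: the origin (TCP) lies midway between the tips of the shut fingers; the grasp point (between the pads) lies 19 mm behind it; z points along the fingers, y is the line along which they close (so a half turn about z gives the same grasp; the last joint's range is limited). The gripper opens to 88 mm and grips with 3 to 60 N. Pads are 18 mm wide; open, the fingers measure 123 mm over their backs; the gripper's body (75 mm by 187 mm) begins 45 mm behind the grasp point.
Start: joints at [1.093, 0.264, 1.604, -0, 1.274, -0.037], TCP at [0.288, 0.61, 0.239] pointing down, gripper open.
Joint ranges: [-2.63, 2.63], [-0.94, 2.18], [0.31, 2.57], [-1.31, 4.45], [0, 2.66], [-2.55, 2.55]. Speed limits (rad/s): [2.57, 2.57, 3.14, 3.14, 3.14, 3.14].

### API

Orientations are given as a rotation vector (axis times angle).
In Python, from cell import manip, inverse_kinematics, cams, order gives the robot as it stands. Calls block until the motion is done:
- manip.move_pose(position, orientation): joint-space move of the TCP to a pose.
- manip.move_linear(position, rate=0.15, rot=None): straight line of the TCP; rot=None keeps the orientation; rate is the mean speed in m/s.
- manip.set_joints(angles): joint-space move.
- manip.set_gripper(opening, force=None): finger opening in m; force is the grip in N (None keeps the last); returns when the fingers have stopped.
- manip.dwell(seconds).
- inverse_kinematics(position, orientation): joint angles nearest the present ones, or None.
- manip.state(): the state.
- cams.capture(name): name is "scene" or "top" or "wrist"; returns a dict with "image" (384x512x3 uint8, blue, green, red), "z_map" (384x512 float32, m along the optical axis (not along the pixel's ray), 0 where there is no reading), "intrinsics" (3x3 intrinsics, pixels), "position" and "orientation" of the camera in the world; the wrist camera has in their place "T_tool_cam" (4x4, takes a point from camera to tool coordinates, whose origin is the TCP and whose axes are the flange's). Camera axes: x right, y down, z forward; pixel columns grow to the right and rows downward; lengths in m; the calibration is good to about 2 mm. A picture is of the moment at which its call begins: read the wrist's pose just before it.
A pose or a line that the arm cannot do raises manip.IKError and nothing moves.
- order.close_job(): hands the job in; it is judged then, once.
The state is a dict: "clock": time; "joint_pos": joint angles; "joint_velocities": joint speeds; "tau": joint torques, N m; "tool_pos": TCP position; "tcp_rot": TCP orientation; "contact_force": force on the tool from outside, world axes, zero at the start; "moment": the same for the moment, N m; "gripper_width": finger opening in m; "grasp_force": force on a finger pad.
Only numpy, scipy, OpenCV 4.12 (cv2) and the standard library are available. Lean on these libraries where they do the work, as an engineer would, in place of code of your own. Each camera call takes 0.05 s, during which the arm holds its last target. There are 200 camera calls.

### The job

Two cup warmers stand on the bar; switch off the one with nothing on it: turn its knob anticlockwise (seen facing the knob) until it is right against its end stop, then let go. Do not push or twist that warmer out of its place. Leave the other warmer, its knob and the mug on it as they are.

Things in the scene. Friction and masses are not known exactly. Their poses are not given: they have to be found in the camera images.
- idle_warmer: The cup warmer with an empty plate: white metal, loose on rubber feet, 1.5 to 2.4 kg, 146 (its x) x 120 (its y) x 55 mm high. Origin: centre of its underside; -x is its front, towards the robot within 0.35 rad. Behind, a flat deck with a round hot plate; the front 60 mm is a panel sloping from 55 down to 26 mm: its outward normal leans 26 degrees from vertical to -x. Slides if pushed or strained.
- idle_knob_grip (a point): On the knob's axis (normal to the panel's middle), 26 mm out from the panel: centre of a good grasp. Knob: steel disc, radius 25, 4 mm thick, with a black bar grip 44 mm long, 12 mm thick, 3 to 34 mm out from the panel. This frame turns with it: z out of the panel, x along the bar to its pointer end, y across the bar (grip along y).
- idle_knob_pointer (a point): The bar's end with the white pointer line, 22 mm from the knob's axis, 26 mm out from the panel. The knob has an even friction of about 0.05 N m, stays where it is left, and turns 300 degrees between two hard stops. It starts 2.0 to 3.8 rad clockwise of the anticlockwise (off) stop, so it needs several grasps.
- idle_off_mark (a point): Fixed to the idle warmer: where the pointer point lies when the knob is against its anticlockwise (off) stop; 22 mm from the axis, 26 mm out from the panel. Facing the panel it is down and left: 150 degrees anticlockwise from straight up the slope, above the first long tick of the scale.
- idle_front (a point): Fixed to the idle warmer: middle of its front edge, 73 mm in front of its origin, 20 mm up
- busy_warmer: The cup warmer with a mug on its plate: same make, shape, frame and knob as the idle one, 1.8 kg, loose, beside it to the left or right (centres 155 to 310 mm apart in y). To be left alone.
- busy_knob_pointer (a point): Pointer end of the busy warmer's knob, 22 mm from its axis, 26 mm out from the panel
- mug: Blue mug, 58 mm wide, 86 mm with its handle, 49 mm high, upright on the busy warmer's plate (plate top 58 mm above the bar); origin at the centre of its underside, z up
There are look-alikes about, which are no part of the job. Leave any green look-alike of the mug alone.

How it is judged:
At the end, for the whole second after the job is handed in: The idle warmer's knob is against its anticlockwise stop (pointer within 3 mm, 8 degrees, of the off mark); the idle warmer stands flat, still, within 20 mm of its place at centre and front; busy warmer and its knob's pointer within 20 mm of theirs; mug upright within 30 mm (distance between idle_knob_pointer and idle_off_mark below 0.003 m and distance of each of idle_warmer, idle_front, busy_warmer, busy_knob_pointer from where it was at the start of the episode below 0.02 m and angle between idle_warmer's own z axis and vertical below 0.05 rad and linear speed of idle_warmer below 0.02 m/s and distance of mug from where it was at the start of the episode below 0.03 m and angle between mug's own z axis and vertical below 0.15 rad); the robot touches nothing.
It fails at once if the busy warmer's knob is turned or the warmer is shoved (distance of busy_knob_pointer from where it was at the start of the episode above 0.02 m).
It fails at once if the mug is knocked over or off its plate (angle between mug's own z axis and vertical above 0.4 rad or distance of mug from where it was at the start of the episode above 0.04 m).
It fails at once if the idle warmer is tipped (angle between idle_warmer's own z axis and vertical above 0.2 rad).
It also fails if it takes over 72 s, if anything falls off the work surface, if the arm or the gripper's body presses on something with over 40 N, if the wrist force passes 120 N, or if a joint passes its speed limit or range.

## Working session

There is one attempt and no reset: what is moved stays moved. The work goes in short steps, each a Python script; the robot and the scene stay as the last script left them, time stands still between calls to the robot, and variables do not carry over. Pictures are saved under pics/ and viewed, at most 10 in all, crops included, and the job is handed in when it is done.

```bash
ls; mkdir -p pics; python3 - <<'E'
from cell import manip, cams
import cv2, numpy as np
s=manip.state(); print(s['clock'],s['tool_pos'],s['tcp_rot'])
ims=[]
for n in ['scene','top']:
    c=cams.capture(n); np.savez(f'{n}0.npz',**c); cv2.imwrite(f'pics/{n}0.png',c['image']); print(n,c['intrinsics'].tolist(),c['position'],c['orientation'])
E
```

```text
pics
0.0 [0.28767118 0.60987507 0.23741376] [-0.68667954 -3.06506072  0.00326466]
scene [[362.7427478591103, 0.0, 261.9174139409688], [0.0, 362.7427478591103, 188.65875072837693], [0.0, 0.0, 1.0]] [-0.0890769  -0.45053055  0.46156549] [-1.81852642  1.05193474 -0.68399944]
top [[474.75831911488063, 0.0, 252.99185941846628], [0.0, 474.75831911488063, 194.18389626623937], [0.0, 0.0, 1.0]] [ 0.47434666 -0.07775131  0.99168828] [-2.14985308  2.15979127 -0.14895309]
```

View pics/top0.png

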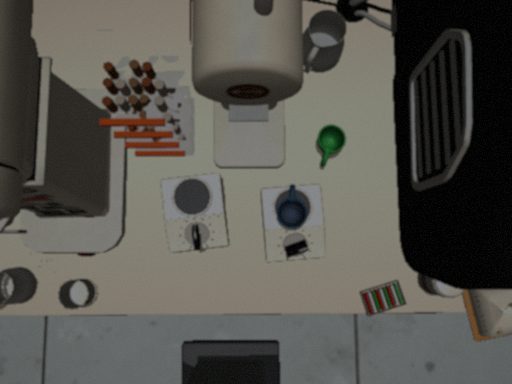

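View pics/scene0.png

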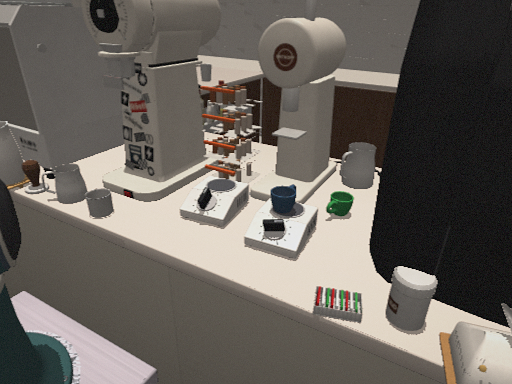

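Candidates are the left warmer at top (195,213), with an empty grey plate and its knob at (197,236), and the right warmer at (294,223), with the blue mug on it and its knob at (296,246). The green cup at (330,140) is a decoy. I choose the left one and will check it with a crop and depth.

```bash
cat > h.py <<'E'
import numpy as np, cv2
from scipy.spatial.transform import Rotation as R
def cloud(c):
    K=c['intrinsics']; z=c['z_map']; v,u=np.mgrid[:z.shape[0],:z.shape[1]]
    P=np.stack([(u-K[0,2])/K[0,0]*z,(v-K[1,2])/K[1,1]*z,z],-1)
    if 'T' in c: return P@c['T'][:3,:3].T+c['T'][:3,3]
    return P@R.from_rotvec(c['orientation']).as_matrix().T+c['position']
E
python3 - <<'E'
from h import *
c=dict(np.load('top0.npz')); P=cloud(c); z=c['z_map']
table=P[255:290,150:330].reshape(-1,3); print('table z',np.median(table[:,2]),table[:,2].std())
for name,(u0,u1,v0,v1) in dict(idle=(155,235,165,260),busy=(250,335,175,270)).items():
    m=np.zeros(z.shape,np.uint8); m[v0:v1,u0:u1]=1
    m&=((P[...,2]>0.012)&(z>0)).astype(np.uint8)
    m=cv2.morphologyEx(m,cv2.MORPH_OPEN,np.ones((3,3),np.uint8))
    n,l,s,ce=cv2.connectedComponentsWithStats(m); k=1+s[1:,4].argmax()
    q=P[l==k]; r=cv2.minAreaRect(q[:,:2].astype(np.float32)); print(name,s[k],r)
    # deck corners
cv2.imwrite('pics/crop.png',cv2.resize(c['image'][160:275,150:340],None,fx=4,fy=4,interpolation=cv2.INTER_CUBIC))
E
```

```text
table z 0.0006679583099882258 0.06848491745578177
idle [ 160  173   68   80 4470] ((0.5638521909713745, 0.03613530471920967), (0.14961780607700348, 0.12059425562620163), 6.482477188110352)
busy [ 260  184   65   78 4444] ((0.5434356927871704, -0.16127625107765198), (0.14676396548748016, 0.12086184322834015), 4.246303081512451)
```

View pics/crop.png

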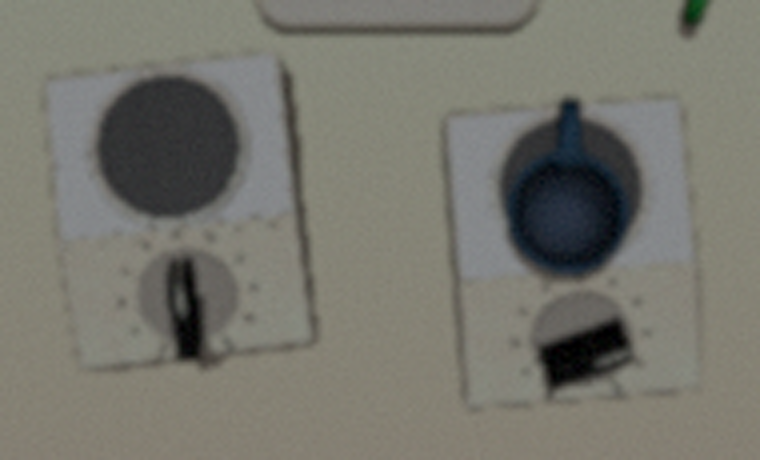

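The left warmer's plate is empty, and its knob bar at crop (185,310) points roughly up-slope. The right warmer holds the blue mug. The espresso machine stands between the arm and the target, so I'll check clearance and IK.

```bash
cat >> h.py <<'E'
A=np.radians(25.8)
def geo(cx=.564,cy=.036,yaw=np.radians(6.48)):
    Rz=R.from_euler('z',yaw).as_matrix()
    n=Rz@[-np.sin(A),0,np.cos(A)]; u=Rz@[np.cos(A),0,np.sin(A)]   # out, upslope
    mid=np.array([cx,cy,0])+Rz@[-.043,0,.0405]
    return mid,n,u,np.cross(n,u)   # w = left (ccw positive from u)
def pose(g,out,th,flip=0,off=0):
    mid,n,u,w=g; bx=np.cos(th)*u+np.sin(th)*w; y=np.cross(n,bx)*(-1 if flip else 1); z=-n
    return mid+out*n, R.from_matrix(np.stack([np.cross(y,z),y,z],1)).as_rotvec()
E
python3 - <<'E'
from h import *
from cell import manip, inverse_kinematics as ik
for n in ['top','scene']:
    P=cloud(dict(np.load(n+'0.npz'))).reshape(-1,3); P=P[(P[:,2]>.06)&(P[:,2]<.8)&(P[:,0]>.05)&(P[:,1]>.02)]
    r=np.hypot(P[:,0],P[:,1]); a=np.degrees(np.arctan2(P[:,1],P[:,0]))
    for lo in range(0,80,10):
        m=(a>=lo)&(a<lo+10)&(r<.75); 
        if m.sum()>5: k=r[m].argsort()[3]; print(n,lo,np.round(P[m][k],2),round(r[m][k],2),'zmax',P[m][:,2].max().round(2))
g=geo(); print(g)
for out in (.12,.01):
  for f in (0,1):
    for d in (0,60,120,160):
      q=ik(*pose(g,out,np.radians(d),f)); print(out,f,d,None if q is None else np.round(q,2))
for p in ([.14,.30,.33],[.18,.33,.3],[.33,.03,.3],[.36,.1,.3],[.4,.03,.3],[.22,.45,.3]):
    a=np.arctan2(p[1],p[0]); 
    for t in (0,.5):
        rot=(R.from_euler('z',a)*R.from_euler('y',t)*R.from_rotvec([0,np.pi,0])).as_rotvec()
        q=ik(p,rot); print(p,t,None if q is None else np.round(q,2))
E
```

```text
top 0 [0.49 0.03 0.06] 0.49 zmax 0.28
top 10 [0.54 0.2  0.44] 0.58 zmax 0.48
top 20 [0.53 0.2  0.45] 0.57 zmax 0.47
top 30 [0.56 0.33 0.06] 0.65 zmax 0.16
top 40 [0.4  0.38 0.08] 0.55 zmax 0.09
scene 0 [0.49 0.03 0.06] 0.49 zmax 0.28
scene 10 [0.54 0.2  0.44] 0.58 zmax 0.48
scene 20 [0.53 0.2  0.46] 0.56 zmax 0.47
scene 30 [0.5  0.29 0.36] 0.58 zmax 0.47
scene 40 [0.4  0.37 0.06] 0.55 zmax 0.46
scene 50 [0.39 0.5  0.08] 0.64 zmax 0.46
(array([0.52127471, 0.03114718, 0.0405    ]), array([-0.43245054, -0.04911861,  0.90031877]), array([0.89456691, 0.10160672, 0.4352311 ]), array([-0.11285638,  0.99361131,  0.        ]))
0.12 0 0 [-0.05 -0.34  2.43  0.12  0.62 -1.82]
0.12 0 60 None
0.12 0 120 [-0.05 -0.34  2.43  0.12  0.62  2.37]
0.12 0 160 [-0.05 -0.34  2.43  0.12  0.62  1.67]
0.12 1 0 [-0.05 -0.34  2.43  0.12  0.62  1.32]
0.12 1 60 [-0.05 -0.34  2.43  0.12  0.62  0.27]
0.12 1 120 [-0.05 -0.34  2.43  0.12  0.62 -0.77]
0.12 1 160 [-0.05 -0.34  2.43  0.12  0.62 -1.47]
0.01 0 0 [-0.03 -0.05  2.42  0.19  0.33 -1.88]
0.01 0 60 None
0.01 0 120 [-0.03 -0.05  2.42  0.19  0.33  2.31]
0.01 0 160
[... 235 characters left out ...]
14, 0.3, 0.33] 0 [ 1.06 -0.48  2.11 -0.    1.51 -1.65]
[0.14, 0.3, 0.33] 0.5 [ 1.08 -0.11  1.92 -0.03  1.84 -1.62]
[0.18, 0.33, 0.3] 0 [ 1.01 -0.37  2.09  0.    1.41 -1.64]
[0.18, 0.33, 0.3] 0.5 [ 1.03 -0.01  1.87 -0.02  1.78 -1.62]
[0.33, 0.03, 0.3] 0 [ 0.02 -0.47  2.16  0.    1.45 -1.65]
[0.33, 0.03, 0.3] 0.5 [ 0.04 -0.09  1.95 -0.02  1.78 -1.62]
[0.36, 0.1, 0.3] 0 [ 0.2  -0.37  2.1   0.    1.42 -1.64]
[0.36, 0.1, 0.3] 0.5 [ 0.22 -0.01  1.87 -0.02  1.78 -1.62]
[0.4, 0.03, 0.3] 0 [ 0.01 -0.31  2.06  0.    1.4  -1.63]
[0.4, 0.03, 0.3] 0.5 [ 0.03  0.04  1.82 -0.02  1.78 -1.61]
[0.22, 0.45, 0.3] 0 [ 1.07 -0.1   1.89 -0.    1.36 -1.62]
[0.22, 0.45, 0.3] 0.5 [ 1.08  0.23  1.61 -0.02  1.8  -1.61]
```

```bash
cat >> h.py <<'E'
def wrist(name):
    from cell import manip,cams
    s=manip.state(); c=cams.capture('wrist'); T=np.eye(4); T[:3,:3]=R.from_rotvec(s['tcp_rot']).as_matrix(); T[:3,3]=s['tool_pos']
    c['T']=T@c['T_tool_cam']; np.savez(name+'.npz',**c); cv2.imwrite(f'pics/{name}.png',c['image']); return c
E
python3 - <<'E'
from h import *
from cell import manip
manip.set_joints([1.05,-.37,2.09,0,1.41,0.])
manip.set_joints([0,-.37,2.09,0,1.41,1.0])
manip.move_pose(*pose(geo(),.14,0,1))
s=manip.state(); print(s['clock'],s['tool_pos'],s['joint_pos'],s['contact_force'])
c=wrist('w1'); print(c['T'])
E
```

```text
3.4167 [0.46113045 0.02510322 0.16741479] [-0.05356844 -0.3887801   2.41811053  0.11782755  0.67055536  1.32530029] [ 0.1623527  -0.46298294  0.71017983]
[[ 1.15155411e-01 -9.84211518e-01  1.34413241e-01  4.69394554e-01]
 [-9.93347423e-01 -1.14145117e-01  1.52246341e-02  2.62866862e-02]
 [ 3.58354932e-04 -1.35272246e-01 -9.90808403e-01  3.34992907e-01]
 [ 0.00000000e+00  0.00000000e+00  0.00000000e+00  1.00000000e+00]]
```

View pics/w1.png

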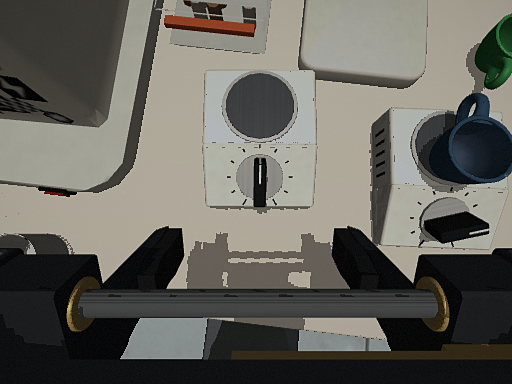

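The view shows the idle warmer at (260,140), its disc centred at about (260,178), and the bar lying up-slope from (260,158) to (260,207) with the white pointer line at the upper end. Next I'll refine the pose from depth.

```bash
python3 - <<'E'
from h import *
c=dict(np.load('w1.npz')); P=cloud(c); z=c['z_map']
box=np.zeros(z.shape,bool); box[60:222,180:335]=1
m=(box&(P[...,2]>.013)&(P[...,2]<.1)&(z>0)).astype(np.uint8); m=cv2.morphologyEx(m,cv2.MORPH_OPEN,np.ones((3,3),np.uint8))
q=P[m>0]; r=cv2.minAreaRect(q[:,:2].astype(np.float32)); print(r)
deck=P[box&(abs(P[...,2]-.055)<.006)]; print('deck z',np.median(deck[:,2]))
table=P[215:225,200:320].reshape(-1,3); print('table',np.median(table[:,2]))
mid,n,u,w=geo()
L=(P-mid)@np.stack([u,w,n],1)
f=box&(abs(L[...,0])<.032)&(abs(L[...,1])<.05)
g=c['image'].max(2)
pn=f&(abs(L[...,2])<.006)&(g>120); pts=P[pn]; cc=pts.mean(0); nn=np.linalg.svd(pts-cc,full_matrices=False)[2][2]; print('panel off',np.median(L[pn][:,2]),'normal',nn,'vs',n)
b=f&(L[...,2]>.028)&(L[...,2]<.045); B=L[b]; rb=cv2.minAreaRect(B[:,:2].astype(np.float32)); print('bar',len(B),rb,np.median(B,0))
hsv=cv2.cvtColor(c['image'],cv2.COLOR_BGR2HSV)
d=f&(L[...,2]>.001)&(L[...,2]<.0075)&(g>60)&(np.hypot(L[...,0],L[...,1])<.035)&(L[...,2]>.003);D=L[d]
print('disc',len(D),cv2.minEnclosingCircle(D[:,:2].astype(np.float32)))
cv2.imwrite('pics/w1c.png',cv2.resize(c['image'][145:215,205:315],None,fx=5,fy=5,interpolation=cv2.INTER_CUBIC))
E
```

```text
((0.5833194851875305, 0.02131974697113037), (0.18558937311172485, 0.15210404992103577), 6.319403171539307)
deck z 0.05673101473009401
table 0.0011786977904804374
panel off 0.0009081382796964459 normal [-0.43723009 -0.04815098  0.89805976] vs [-0.43245054 -0.04911861  0.90031877]
bar 547 ((0.0021747108548879623, -0.0007640649564564228), (0.011888324283063412, 0.04374691843986511), 89.02818298339844) [ 0.00327897 -0.00047025  0.03451276]
disc 1142 ((0.0015580984763801098, -0.0007240352570079267), 0.02499540150165558)
```

View pics/w1c.png

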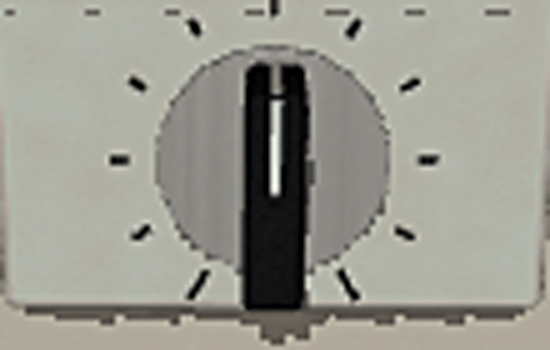

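The crop confirms the centre is off by only (1.8, -0.7) mm, with the bar at about -1° and the pointer up. The off mark is the long lower-left tick. IK shows J6 can do the whole 151° in one grasp. I'll approach, grip softly and turn.

```bash
cat >> h.py <<'E'
def knob():
    mid,n,u,w=geo(); return mid+.0018*u-.0007*w+.0005*n,n,u,w
E
python3 - <<'E'
from h import *
from cell import manip
g=knob(); th=np.radians(-1); n=g[1]
def rep(t):
    s=manip.state(); print(t,round(s['clock'],2),'err mm',np.round((s['tool_pos']-g[0])@np.stack([g[2],g[3],n],1)*1e3,1),'J6',round(s['joint_pos'][5],3),'F',np.round(s['contact_force'],1),'Mn',np.round(s['moment']@n,3),'w',round(s['gripper_width'],4),'gf',round(s['grasp_force'],1)); return s
manip.set_gripper(.045,8)
p,r=pose(g,.10,th,1); manip.move_pose(p,r); rep('pre')
manip.move_linear(pose(g,.009,th,1)[0],rate=.06); rep('at')
manip.set_gripper(0,8); s=rep('grip')
q=np.array(s['joint_pos'])
q=q.copy()
for k in range(6):
    q[5]-=.1; manip.set_joints(q); s=rep(k)
    if np.abs(s['contact_force']).max()>15: break
E
```

```text
pre 4.53 err mm [-1.9  0.2 98.9] J6 1.332 F [-0.2 -0.2 -0.9] Mn 0.045 w 0.0448 gf 0.0
at 6.19 err mm [ 0.4 -0.   9.3] J6 1.275 F [-0.2  0.3 -0.5] Mn -0.049 w 0.045 gf 0.0
grip 6.78 err mm [ 0.  -0.2  9.1] J6 1.275 F [-1.1 -2.4  1.9] Mn 0.068 w 0.0122 gf 8.0
0 7.03 err mm [ 0.  -0.1  9.1] J6 1.177 F [-0.6 -1.2  1.3] Mn 0.086 w 0.0119 gf 8.0
1 7.28 err mm [ 0.  -0.1  9.1] J6 1.079 F [-0.6 -0.6  1.8] Mn 0.058 w 0.0121 gf 8.0
2 7.53 err mm [ 0.  -0.1  9.1] J6 0.98 F [-1.  -0.4  0.4] Mn 0.041 w 0.012 gf 8.0
3 7.78 err mm [ 0.  -0.1  9.1] J6 0.88 F [-1.1  1.2  2.3] Mn 0.001 w 0.0118 gf 8.0
4 8.03 err mm [-0.  -0.1  9.1] J6 0.78 F [-1.   0.7  1.7] Mn 0.116 w 0.0122 gf 8.0
5 8.28 err mm [-0.  -0.   9.1] J6 0.68 F [-0.7  1.1  2. ] Mn 0.017 w 0.0121 gf 8.0
```

```bash
python3 - <<'E'
from h import *
from cell import manip
g=knob(); n=g[1]
q=np.array(manip.state()['joint_pos'])
def go(j):
    q[5]=j; manip.set_joints(q); M=[];W=[]
    for _ in range(5):
        manip.dwell(.02); s=manip.state(); M.append(s['moment']@n); W.append(s['gripper_width'])
    print(round(s['clock'],2),round(j,3),round(s['joint_pos'][5],3),'F',np.round(s['contact_force'],1),'Mn',np.round(np.mean(M),3),'w',round(np.mean(W),5)); return s
for j in np.linspace(.5,-1.25,9): go(j)
for j in np.arange(-1.28,-1.45,-.03): go(j)
c=wrist('w2')
E
```

```text
8.66 0.5 0.505 F [-0.6  1.   2.7] Mn 0.057 w 0.01197
9.07 0.281 0.286 F [-1.4  2.7  2.9] Mn 0.062 w 0.01186
9.47 0.062 0.067 F [-3.2  2.3  3. ] Mn 0.047 w 0.0118
9.88 -0.156 -0.152 F [-3.7  2.7  2.9] Mn 0.063 w 0.01189
10.29 -0.375 -0.372 F [-4.4  4.2  3.2] Mn 0.058 w 0.01178
10.7 -0.594 -0.591 F [-3.5  4.7  3.2] Mn 0.061 w 0.01197
11.11 -0.812 -0.81 F [-4.5  2.3  3.3] Mn 0.057 w 0.01197
11.52 -1.031 -1.028 F [-3.6  3.2  4.1] Mn 0.03 w 0.01202
11.93 -1.25 -1.247 F [-5.3  2.8  3.5] Mn 0.049 w 0.01181
12.26 -1.28 -1.277 F [-5.2  1.9  3.3] Mn 0.075 w 0.012
12.59 -1.31 -1.307 F [-4.5  1.3  4.3] Mn 0.047 w 0.0119
12.93 -1.34 -1.337 F [-4.5  2.6  3.2] Mn 0.043 w 0.0119
13.26 -1.37 -1.367 F [-5.4  0.5  4.1] Mn -0.099 w 0.01183
13.59 -1.4 -1.398 F [-5.   1.   3.8] Mn -0.154 w 0.01234
13.93 -1.43 -1.429 F [-4.  -0.7  1.5] Mn -0.2 w 0.01246
```

The moment jumped at J6 ≈ -1.36, exactly where the off stop was expected. I'll release, back off and check.

```bash
python3 - <<'E'
from h import *
from cell import manip
g=knob()
manip.set_gripper(.045,8); p=np.array(manip.state()['tool_pos'])
manip.move_linear(p+.12*g[1],rate=.08)
manip.dwell(.3)
c=wrist('w3'); P=cloud(c); mid,n,u,w=g; L=(P-mid)@np.stack([u,w,n],1)
rr=np.hypot(L[...,0],L[...,1])
B=L[(rr<.03)&(L[...,2]>.028)&(L[...,2]<.04)]; print('bar',len(B),cv2.minAreaRect(B[:,:2].astype(np.float32)))
D=L[(rr<.032)&(L[...,2]>.0027)&(L[...,2]<.0065)]; print('disc',cv2.minEnclosingCircle(D[:,:2].astype(np.float32)))
t=cv2.imread('pics/w3.png'); v,uu=np.nonzero((rr<.03)&(L[...,2]>.028)&(L[...,2]<.04)); print(uu.mean(),v.mean())
x,y=int(uu.mean()),int(v.mean()); cv2.imwrite('pics/w3c.png',cv2.resize(t[max(0,y-80):y+80,max(0,x-80):x+80],None,fx=3.5,fy=3.5,interpolation=cv2.INTER_CUBIC))
import cell
c=cell.cams.capture('top'); P=cloud(c); z=c['z_map']
np.savez('top1.npz',**c)
for nme in ('top0','top1'):
    c=dict(np.load(nme+'.npz')); P=cloud(c); z=c['z_map']
    for (u0,u1,v0,v1) in [(155,235,165,212),(250,335,175,270)]:
        m=np.zeros(z.shape,np.uint8); m[v0:v1,u0:u1]=1; m&=((P[...,2]>.012)&(P[...,2]<.11)&(z>0)).astype(np.uint8)
        m=cv2.morphologyEx(m,cv2.MORPH_OPEN,np.ones((3,3),np.uint8)); print(nme,cv2.minAreaRect(P[m>0][:,:2].astype(np.float32)))
print(manip.state()['clock'],manip.state()['contact_force'])
E
```

```text
bar 602 ((-0.001162874512374401, 0.00025741197168827057), (0.011986344121396542, 0.04430010914802551), 60.02806091308594)
disc ((-0.0007690806523896754, 4.666490713134408e-05), 0.024967582896351814)
257.28239202657807 188.15116279069767
top0 ((0.6153904795646667, 0.029687661677598953), (0.14730097353458405, 0.09861531853675842), 89.94068908691406)
top0 ((0.5434356927871704, -0.16127625107765198), (0.14676396548748016, 0.12086184322834015), 4.246303081512451)
top1 ((0.6150947213172913, 0.029708389192819595), (0.09806216508150101, 0.14774149656295776), 0.16870808601379395)
top1 ((0.5435330271720886, -0.1614358127117157), (0.14694584906101227, 0.12101417779922485), 4.335152626037598)
16.6583 [ 0.38236287 -0.30256021 -0.30748097]
```

View pics/w3c.png

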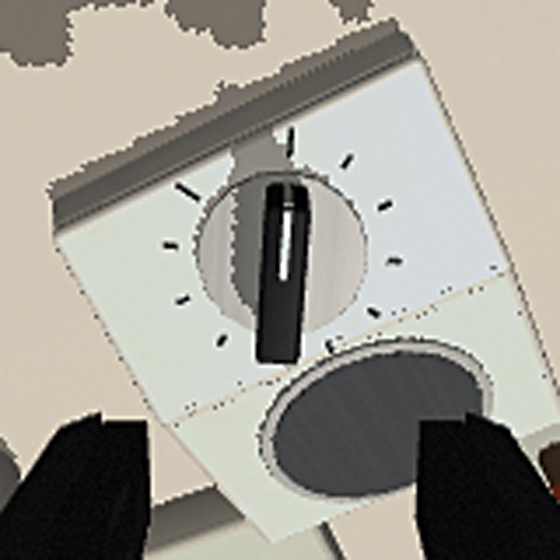

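The bar is at 150.0° and its pointer is over the off tick at crop (290,140). The idle warmer moved less than 3 mm, and the busy one and its mug haven't moved.

```bash
python3 -c "
from cell import order; print(order.close_job())"
```

```text
the job is handed in; nothing more can be done
None
```

I turned the idle warmer's knob to its anticlockwise (off) stop, with the bar measured at 150.0°, then let go and handed the job in; the warmer moved under 3 mm, and the busy warmer and its mug were left as they were.

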